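# Seat the hung-up drive collar on the jump-ring winder

## Robot

A 6-joint arm with a two-finger parallel gripper is mounted at the origin on the work surface. World frame = base frame: x ahead of the robot, y to its left, z up, the work surface at z = 0. Lengths are in m, angles in rad, forces in N, time in s.
With the tool pointing down it reaches from about 0.375 to 0.75 m from the base axis. Payload 9 kg.
Tool frame: the origin (TCP) lies at the very end of the fingers, on their centre line; the grasp point (between the pads) lies 19 mm behind it; z points along the fingers, y is the line along which they close (so a half turn about z gives the same grasp; the last joint's range is limited). The gripper opens to 85 mm and grips with 20 to 120 N. Pads are 22 mm wide; open, the fingers measure 114 mm over their backs; the gripper's body (76 mm by 85 mm) begins 54 mm behind the grasp point. The pads swing forward as they close: fully open they stand 13 mm farther back than shut.
Start: joints at [1.129, 0.104, 0.097, 1.564, 0, 1.353], TCP at [0.133, 0.585, 0.231] pointing down, gripper open.
Joint ranges: [-2.99, 2.99], [-0.84, 1.86], [-1.1, 1.16], [-1.84, 2.11], [-1.51, 1.56], [-3.14, 3.14]. Speed limits (rad/s): [2.22, 2.22, 2.57, 3.14, 3.14, 3.14].

## Interface

Orientations are given as a rotation vector (axis times angle).
In Python, from rig import arm gives the robot as it stands.
- The arm moves only by the tool shift_gripper, called after "Emit:" as name(argument=value, ...) on one line, values as JSON. Schema: {"type":"object","properties":{"offsets":{"type":"array","items":{"type":"number"},"minItems":7,"maxItems":140},"only":{"type":"string"},"quiet":{"type":"boolean"},"lines":{"type":"string"}},"required":["offsets"],"additionalProperties":false}. offsets is one flat list of numbers that holds 1 to 20 rows one after another, with no inner brackets; each row has 7 numbers: a rotation vector rx, ry, rz in units of 0.05 rad, then dx, dy, dz in cm, then the finger opening in m; each row is the pose to reach, as a shift and turn from the pose commanded when the call began, along the tool's axes at that moment; what a row does not reach only later rows make up. A row lasts 1/8 s, in which the tool goes at most 0.0625 m and 0.188 rad, less where a joint would pass 70% of its speed; a pose out of reach is approached as far as the arm can. The fingers move at their own pace and stop on an object; the grip force is fixed at half the most. Time passes only in rows, so rows that do not move let the fingers close. The tool returns the time, the measured TCP pose, the force, the opening and the grip force at its end. only (a regular expression) keeps the lines of the reply that match it, lines (a string "A,B") keeps lines A to B, and quiet returns only ok. Input that does not fit is refused with a message, and nothing moves.
- arm.state(): the state, without advancing time (a new reading comes with each control period).
- arm.capture(name): name is "scene" or "top" or "wrist"; returns the picture (420x560x3 uint8, red, green, blue); there is no depth.
- arm.camera_model(name): a dict with "fx", "fy", "cx", "cy" (pixels), "xyz" and "rotation" of the camera in the world. Camera axes: x right, y down, z forward; pixel columns grow to the right and rows downward; lengths in m; the calibration is good to about 2 mm. A picture is of the moment at which its call begins: read the wrist's pose just before it. camera_model takes no time and is no camera call; for the wrist camera it gives the pose at the moment of the call.
- arm.sign_off(): hands the job in; it is judged then, once.
The state is a dict: "time_s": time; "joint_positions": joint angles; "qd": joint speeds; "tau": joint torques, N m; "eef_pos": TCP position; "orientation": TCP orientation; "wrist_force": force on the tool from outside, world axes, zero at the start; "moment": the same for the moment, N m; "gripper_width": finger opening in m; "grasp_force": force on a finger pad.
Only numpy, scipy, OpenCV 4.12 (cv2) and the standard library are available. Lean on these libraries where they do the work, as an engineer would, in place of code of your own. Each camera call takes 0.05 s, during which the arm holds its last target. There are 200 camera calls.

## Task

On one of the two jump-ring winders the brass drive collar is hung up: its tabs rest across the end of the spindle instead of in the keyway. Turn that collar on its spindle, without lifting it off, until the tabs drop into the keyway and it sits fully home on the base plate, then let go. Leave the other winder's collar, which is already home, as it is.

Things in the scene. Friction and masses are not known exactly. Their poses are not given: they have to be found in the camera images.
- collar: Loose brass collar, hung up: tube 52 mm outside, 40 mm bore, 20 mm high, underside 25 mm above table. Two tabs 5 mm wide, in the bore's top 8 mm, and two outer ears (86 mm over both, 12 wide, 10 high) lie along its x; start 40 to 90 deg off the keyway, either way. Grip the two full-height flats, 56 mm apart across its y, 26 mm long. Origin: centre of underside, z up; same after a half turn.
- winder: Winder of the hung-up collar, fixed: base plate 110 (x) by 80 (y) by 10 mm, spindle 36 mm dia to 37 mm above table, pin 14 mm dia to 59 mm. One keyway 15 mm wide right across the spindle along x (plate's long side), to the plate. Origin: spindle axis at table height, z up. Collar turns freely, 2 mm play; tabs within 10 deg of the keyway it goes down 15 mm onto the plate by its own weight.
- home_collar: Identical loose collar on the other winder, already home: underside on the base plate (10 mm above the table), ears along the plate's long side. Leave it alone. Origin and axes as for the first collar.
- home_winder: The other winder, fixed and identical, carrying the collar that is already home. Origin and axes as for the first winder.

How it is judged:
At the end, for the whole second after the job is handed in: The hung-up collar sits home on its own winder: underside within 3.5 mm of the base plate, centred on the spindle within 6 mm, its tabs in line with the keyway within 0.4 rad (either way round), level within 0.1 rad and at rest. The other collar has not moved by more than 8 mm (z of collar in the frame of winder below 0.0135 m and horizontal distance between collar and winder below 0.006 m and angle between the x axis of collar and the x axis of winder, either way round below 0.4 rad and angle between collar's own z axis and vertical below 0.1 rad and linear speed of collar below 0.02 m/s); the robot touches nothing.
It fails at once if the hung-up collar is lifted off its spindle (underside more than 58 mm above the table) (z of collar in the frame of winder above 0.058 m).
It fails at once if the other winder's collar, already home, is moved by more than 8 mm (distance of home_collar from where it was at the start of the episode above 0.008 m).
It also fails if it takes over 32 s, if anything falls off the work surface, if the arm or the gripper's body presses on something with over 40 N, if the wrist force passes 120 N, or if a joint passes its speed limit or range.

## Working session

There is one attempt and no reset: what is moved stays moved. The work goes in short steps, Python scripts to look and compute and a tool call to move; the robot and the scene stay as the last step left them, time stands still between calls to the robot, and variables do not carry over. Pictures are saved under pics/ and viewed, at most 10 in all, crops included, and the job is handed in when it is done.

```bash
ls; mkdir -p pics
```

Run:
```python
from rig import arm
import cv2
print(arm.state())
for n in("scene","top"):
    im=arm.capture(n); cv2.imwrite(f"pics/{n}0.png",im[:,:,::-1]); print(n,arm.camera_model(n))
```

```text
pics
rig.py
{'time_s': 0.0, 'joint_positions': array([1.12931476e+00, 1.04708888e-01, 9.64303077e-02, 1.56387702e+00,
       3.36745032e-05, 1.35311344e+00]), 'qd': array([ 0.00080842,  0.00036738,  0.00025984, -0.00038054,  0.00065803,
       -0.00022757]), 'tau': array([-4.54505125e-04, -5.56926513e+01,  5.03654802e+01,  1.67085032e-02,
       -4.94968299e-04, -1.82877031e-06]), 'eef_pos': array([0.13298437, 0.58473207, 0.23049526]), 'orientation': array([-3.50756252e-01, -3.12147503e+00,  2.00280344e-03]), 'wrist_force': array([ 0.00281202, -0.009072  , -0.16475553]), 'moment': array([-0.06520889, -0.020069  ,  0.00319824]), 'grasp_force': 0.0, 'gripper_width': 0.0854179594079268}
scene {'fx': 453.0118749409248, 'fy': 453.0118749409248, 'cx': 287.9768667398448, 'cy': 218.96178161276862, 'xyz': array([0.78754584, 0.43366319, 0.73631145]), 'rotation': array([-0.82137658, -2.72560472,  0.87315437])}
top {'fx': 410.5343179578452, 'fy': 410.5343179578452, 'cx': 283.4788856477985, 'cy': 208.99940095423796, 'xyz': array([0.48387509, 0.01665649, 0.71979299]), 'rotation': array([-2.18163448,  2.2184944 , -0.1378    ])}
```

View pics/scene0.png

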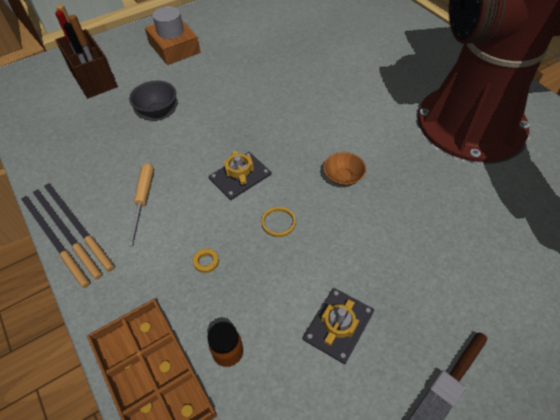

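View pics/top0.png

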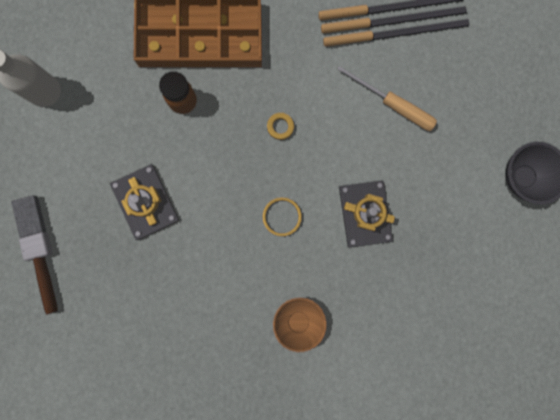

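Top view: the winder at (370,213) has its ears (349,207)-(392,219) across the plate, so its collar is the hung-up one. The one at (142,202) has ears along the plate and is home. I'll measure from both views.

Create h.py:
```python
import numpy as np, cv2
from scipy.spatial.transform import Rotation as R
def ray(m,p):
    d=np.array([(p[0]-m['cx'])/m['fx'],(p[1]-m['cy'])/m['fy'],1.0])
    return np.array(m['xyz']), R.from_rotvec(m['rotation']).apply(d)
def onz(m,p,z):
    o,d=ray(m,p); return o+d*(z-o[2])/d[2]
def tri(m1,p1,m2,p2):
    o1,d1=ray(m1,p1);o2,d2=ray(m2,p2)
    s=np.linalg.lstsq(np.c_[d1,-d2],o2-o1,rcond=None)[0]
    a,b=o1+s[0]*d1,o2+s[1]*d2
    return (a+b)/2, np.linalg.norm(a-b)
def biggest(mask):
    c,_=cv2.findContours(mask,cv2.RETR_EXTERNAL,cv2.CHAIN_APPROX_NONE)
    return max(c,key=cv2.contourArea)
def blob(mask,seed,rad):
    w=np.zeros_like(mask); cv2.circle(w,seed,rad,255,-1)
    return biggest(cv2.bitwise_and(mask,w))
def brass(im):
    h=cv2.cvtColor(im,cv2.COLOR_RGB2HSV); return cv2.inRange(h,(12,120,70),(32,255,255))
def dark(im):
    h=cv2.cvtColor(im,cv2.COLOR_RGB2HSV); return cv2.inRange(h,(0,0,0),(180,110,75))
def far(c):
    p=c[:,0].astype(float); d=np.linalg.norm(p[:,None]-p[None],axis=2); i,j=np.unravel_index(d.argmax(),d.shape); return p[i],p[j]
```

Run:
```python
from h import *
from rig import arm
np.set_printoptions(precision=4,suppress=True)
I={n:cv2.imread(f"pics/{n}0.png")[:,:,::-1].copy() for n in("scene","top")}
M={n:arm.camera_model(n) for n in I}
for name,seeds in(("hung",{"top":(370,213),"scene":(239,167)}),("home",{"top":(141,201),"scene":(340,321)})):
    C={}
    for n in I:
        c=blob(brass(I[n]),seeds[n],34); rc=cv2.minAreaRect(c); C[n]=rc[0]
        a,b=far(c)
        both=cv2.bitwise_or(dark(I[n]),brass(I[n])); both=cv2.morphologyEx(both,cv2.MORPH_CLOSE,np.ones((9,9),np.uint8))
        p=cv2.boxPoints(cv2.minAreaRect(blob(both,seeds[n],60)))
        W=np.array([onz(M[n],q,.01) for q in p]); L=[np.linalg.norm(W[i]-W[i-1]) for i in range(4)]
        i=int(np.argmax(L)); d=W[i]-W[i-1]
        e=onz(M[n],a,.04)-onz(M[n],b,.04)
        print(name,n,"collar px",rc[0],"tips",a,b,"earyaw",np.degrees(np.arctan2(e[1],e[0])),np.linalg.norm(e),"plate c",W.mean(0),L,"yaw",np.degrees(np.arctan2(d[1],d[0])))
    print(tri(M["top"],C["top"],M["scene"],C["scene"]))
```

```text
hung scene collar px (237.98623657226562, 165.9541473388672) tips [232. 152.] [245. 183.] earyaw -102.68279968492048 0.0910658472552245 plate c [ 0.5327 -0.1571  0.01  ] [np.float64(0.10527240509472706), np.float64(0.11891274477862215), np.float64(0.11288922961445376), np.float64(0.11126604877966557)] yaw -158.47968888482654
hung top collar px (368.58245849609375, 212.68556213378906) tips [345. 204.] [393. 221.] earyaw 69.61761621433581 0.08561380686441555 plate c [ 0.5319 -0.1653  0.01  ] [np.float64(0.1078634054631059), np.float64(0.0937840239254666), np.float64(0.10864758809376397), np.float64(0.0927092397040045)] yaw -173.59650535263364
(array([ 0.5318, -0.1583,  0.0323]), np.float64(0.0006299821352405025))
home scene collar px (339.2940979003906, 322.32354736328125) tips [326. 343.] [354. 302.] earyaw 21.089456364626972 0.08588402626500498 plate c [0.5606 0.2258 0.01  ] [np.float64(0.08072639822213742), np.float64(0.11391941032665025), np.float64(0.08686084856137875), np.float64(0.1100727386041236)] yaw -151.96839630180511
home top collar px (141.71348571777344, 201.10165405273438) tips [129. 179.] [154. 223.] earyaw 29.35573996908499 0.08394673084038863 plate c [0.5574 0.2206 0.01  ] [np.float64(0.10926235547180602), np.float64(0.08011364836937081), np.float64(0.11018058968969648), np.float64(0.07942435056005079)] yaw -155.5385110259088
(array([0.5584, 0.2271, 0.014 ]), np.float64(0.00043017025960561273))
```

Run:
```python
from h import *
from rig import arm
np.set_printoptions(precision=4,suppress=True)
s=arm.state(); T=R.from_rotvec(s['orientation']); A=T.as_matrix(); print(A)
m=arm.camera_model("wrist"); print("cam in tool",T.inv().apply(m['xyz']-s['eef_pos']),(T.inv()*R.from_rotvec(m['rotation'])).as_rotvec(), m['fx'])
print("yaw of tool y",np.degrees(np.arctan2(A[1,1],A[0,1])))
d=np.array([.532,-.158,.23])-s['eef_pos']; print("shift",T.inv().apply(d),np.linalg.norm(d))
```

```text
[[-0.9751  0.222  -0.0005]
 [ 0.222   0.9751 -0.0011]
 [ 0.0003 -0.0012 -1.    ]]
cam in tool [ 0.0795 -0.0003 -0.1429] [-0.2504 -0.2471  1.5571] 318.2209170288763
yaw of tool y 77.1753082310988
shift [-0.5539 -0.6357  0.0012] 0.8431247927929736
```
Tool x points world -x (backwards). Tool y yaw 77°. Tool z down. Rotation about tool z by +θ decreases world yaw by θ.

The rows are not in the units I measure in: shifts go in cm and turns go in units of 0.05 rad. I convert before sending: -0.636 m is -63.6, -0.554 m is -55.4, 1.7 rad is 34.

Emit:
shift_gripper(offsets=[0, 0, 34, -55.4, -63.6, 0, 0.085, 0, 0, 34, -55.4, -63.6, 0, 0.085, 0, 0, 34, -55.4, -63.6, 0, 0.085, 0, 0, 34, -55.4, -63.6, 0, 0.085, 0, 0, 34, -55.4, -63.6, 0, 0.085, 0, 0, 34, -55.4, -63.6, 0, 0.085, 0, 0, 34, -55.4, -63.6, 0, 0.085, 0, 0, 34, -55.4, -63.6, 0, 0.085, 0, 0, 34, -55.4, -63.6, 0, 0.085, 0, 0, 34, -55.4, -63.6, 0, 0.085, 0, 0, 34, -55.4, -63.6, 0, 0.085, 0, 0, 34, -55.4, -63.6, 0, 0.085, 0, 0, 34, -55.4, -63.6, 0, 0.085, 0, 0, 34, -55.4, -63.6, 0, 0.085, 0, 0, 34, -55.4, -63.6, 0, 0.085, 0, 0, 34, -55.4, -63.6, 0, 0.085])

```text
time_s: 2.1
eef_pos: [0.5318, -0.1574, 0.231]
orientation: [-2.576, -1.797, 0.0]
wrist_force: [-0.0, -0.5, 0.3]
gripper_width: 0.0854
grasp_force: 0.0
```

Run:
```python
from h import *
from rig import arm
import json
np.set_printoptions(precision=4,suppress=True)
s=arm.state(); print(s['joint_positions'],s['eef_pos'],s['orientation'],s['qd'])
m=arm.camera_model("wrist"); im=arm.capture("wrist"); cv2.imwrite("pics/w1.png",im[:,:,::-1])
json.dump({k:np.array(v).tolist() for k,v in m.items()},open("w1.json","w"))
```

```text
[-0.5238 -0.0334 -0.0437  1.5614  0.0003  1.3998] [ 0.5318 -0.1574  0.231 ] [-2.576  -1.7965  0.0002] [ 0.0155 -0.0198 -0.008  -0.0017  0.0005 -0.0008]
```

View pics/w1.png

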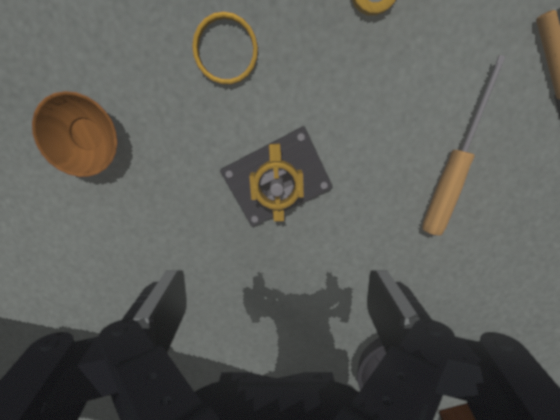

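The wrist view shows the collar at (277,184): ears at (275,150) and (279,217), flats at x≈253 and 301. The plate screws are at (229,174), (301,136), (324,185) and (255,219). I'll measure precisely and triangulate against the top view.

Run:
```python
from h import *
from rig import arm
import json
np.set_printoptions(precision=4,suppress=True)
m=json.load(open("w1.json")); im=cv2.imread("pics/w1.png")[:,:,::-1].copy()
S=np.array([onz(m,p,.01) for p in [(229,174),(301,136),(324,185),(255,219)]])
d=(S[1]-S[0])+(S[2]-S[3]); print("plate c",S.mean(0),"yaw",np.degrees(np.arctan2(d[1],d[0])), [np.linalg.norm(S[i]-S[i-1]) for i in range(4)])
b=blob(brass(im),(277,184),48)
x,y,w,h=cv2.boundingRect(b); print("bbox",x,y,w,h, "minrect",cv2.minAreaRect(b))
p=b[:,0]
up=p[p[:,1]<y+6].mean(0); lo=p[p[:,1]>y+h-7].mean(0)
P,Q=onz(m,up,.04),onz(m,lo,.04); e=P-Q
print("ears",up,lo,P,Q,"mid",(P+Q)/2,"yaw",np.degrees(np.arctan2(e[1],e[0])),np.linalg.norm(e))
# flats: left/right edges on the collar top
fl=p[p[:,0]<=x+1].mean(0); fr=p[p[:,0]>=x+w-2].mean(0)
for z in(.04,.045):
  F,G=onz(m,fl,z),onz(m,fr,z); f=G-F; print("flats",fl,fr,"mid",(F+G)/2,np.linalg.norm(f),"yaw",np.degrees(np.arctan2(f[1],f[0])))
t=cv2.imread("pics/top0.png")[:,:,::-1].copy(); bt=blob(brass(t),(370,213),34); mt=arm.camera_model("top")
q=bt[:,0]; l=q[q[:,0]<q[:,0].min()+4].mean(0); r=q[q[:,0]>q[:,0].max()-4].mean(0)
print(l,r); 
for a,c in((up,l),(lo,r)): print(tri(m,a,mt,c))
for a,c in((up,r),(lo,l)): print("alt",tri(m,a,mt,c))
A=R.from_rotvec(arm.state()['orientation']).as_matrix(); print("tool y yaw",np.degrees(np.arctan2(A[1,1],A[0,1]))); print(A)
```

```text
plate c [ 0.5324 -0.1584  0.01  ] yaw 7.244300608643676 [np.float64(0.06250347913237483), np.float64(0.09303511652550642), np.float64(0.06285207401747747), np.float64(0.09205627547982566)]
bbox 250 144 53 77 minrect ((276.2384033203125, 181.7502899169922), (61.2221794128418, 57.046443939208984), 43.66777801513672)
ears [274.     145.5789] [278.4444 218.3333] [ 0.5441 -0.1177  0.04  ] [ 0.521  -0.1943  0.04  ] mid [ 0.5326 -0.156   0.04  ] yaw 73.18039885679926 0.07997889633295699
flats [250.5652 185.    ] [301.8846 184.4615] mid [ 0.5319 -0.1575  0.04  ] 0.05518654513392847 yaw -19.598973905043493
flats [250.5652 185.    ] [301.8846 184.4615] mid [ 0.5323 -0.1563  0.045 ] 0.0543601031767186 yaw -19.5989739050435
[345.5 206.2] [391.9091 218.8182]
(array([ 0.5435, -0.119 ,  0.0309]), np.float64(0.0007333014639730246))
(array([ 0.5203, -0.1967,  0.0341]), np.float64(0.0008579972731243729))
alt (array([ 0.5313, -0.1036,  0.2927]), np.float64(0.05540474961110139))
alt (array([ 0.536 , -0.0916,  0.2808]), np.float64(0.05064160004775645))
tool y yaw -20.184584797155274
[[ 0.345   0.9386 -0.0003]
 [ 0.9386 -0.345   0.0004]
 [ 0.0003 -0.0004 -1.    ]]
```

Emit:
shift_gripper(offsets=[0, 0, -0.4, 0, 0, 6, 0.085, 0, 0, -0.4, 0, 0, 12, 0.085, 0, 0, -0.4, 0, 0, 17, 0.085, 0, 0, -0.4, 0, 0, 19.5, 0.085, 0, 0, -0.4, 0, 0, 21.1, 0.085, 0, 0, -0.4, 0, 0, 21.1, 0.085])

```text
time_s: 2.9
eef_pos: [0.5318, -0.1572, 0.02]
orientation: [-2.557, -1.823, 0.0]
wrist_force: [0.2, 0.3, 0.1]
gripper_width: 0.0849
grasp_force: 0.0
```

Run:
```python
from rig import arm
import cv2
im=arm.capture("wrist"); cv2.imwrite("pics/w2.png",im[:,:,::-1])
```

```text
(no output)
```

View pics/w2.png

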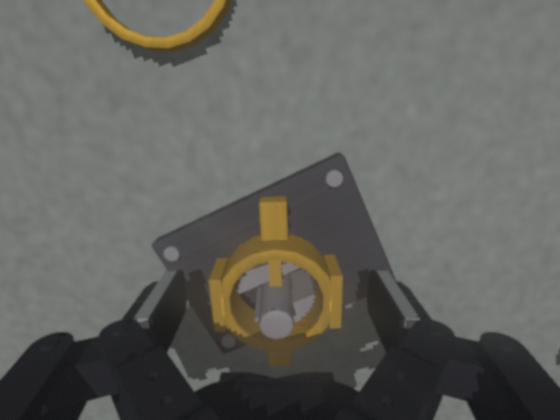

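The fingers (inner edges x≈187 and 368) straddle the flats (213 and 340), centred. I'm closing the gripper.

Emit:
shift_gripper(offsets=[0, 0, 0, 0, 0, 0, 0.05, 0, 0, 0, 0, 0, 0, 0.05, 0, 0, 0, 0, 0, 0, 0.05, 0, 0, 0, 0, 0, 0, 0.05, 0, 0, 0, 0, 0, 0, 0.05, 0, 0, 0, 0, 0, 0, 0.05])

```text
time_s: 3.7
eef_pos: [0.5333, -0.1587, 0.022]
orientation: [2.557, 1.821, 0.002]
wrist_force: [-0.7, 1.1, 5.9]
gripper_width: 0.055
grasp_force: 62.8
```

Scaled: 1.11 rad is 22.2.

Emit:
shift_gripper(offsets=[0, 0, 3, 0, 0, 0, 0.05, 0, 0, 6, 0, 0, 0, 0.05, 0, 0, 9, 0, 0, 0, 0.05, 0, 0, 12, 0, 0, 0, 0.05, 0, 0, 15, 0, 0, 0, 0.05, 0, 0, 18, 0, 0, 0, 0.05, 0, 0, 20.6, 0, 0, 0, 0.05, 0, 0, 22.2, 0, 0, 0, 0.05, 0, 0, 22.2, 0, 0, 0, 0.05, 0, 0, 22.2, 0, 0, 0, 0.05])

```text
time_s: 4.95
eef_pos: [0.5323, -0.1581, 0.0205]
orientation: [3.135, 0.203, 0.001]
wrist_force: [0.1, 0.3, -1.0]
gripper_width: 0.0549
grasp_force: 63.1
```

Run:
```python
from h import *
from rig import arm
import json
m=arm.camera_model("wrist");im=arm.capture("wrist"); cv2.imwrite("pics/w3.png",im[:,:,::-1])
A=R.from_rotvec(arm.state()['orientation']).as_matrix(); print("tool y yaw",np.degrees(np.arctan2(A[1,1],A[0,1])),arm.state()['moment'],arm.state()['joint_positions'])
```

```text
tool y yaw -82.5949248444287 [ 0.00191302 -0.00325231 -0.00408414] [-5.24301087e-01  4.30476799e-02 -3.53437574e-01  1.17405310e+00
  6.10816245e-05  2.48804862e+00]
```

View pics/w3.png

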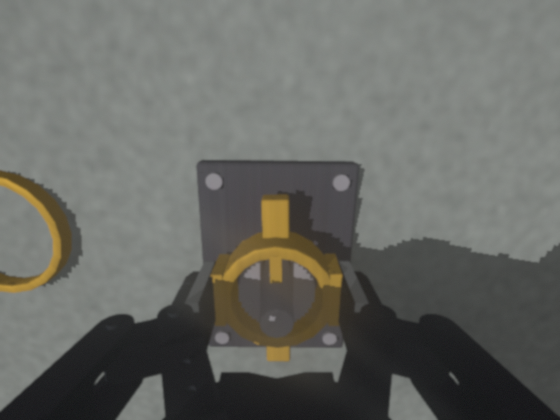

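The ears now run along the plate and the tab lies over the keyway slot. I'll lower 6 mm to engage it, then release.

Scaled: 0.006 m is 0.6, 0.003 m is 0.3.

Emit:
shift_gripper(offsets=[0, 0, 0, 0, 0, 0.3, 0.05, 0, 0, 0, 0, 0, 0.6, 0.05, 0, 0, 0, 0, 0, 0.6, 0.05])

```text
time_s: 5.38
eef_pos: [0.5319, -0.1578, 0.0138]
orientation: [-3.135, -0.201, 0.001]
wrist_force: [-0.4, 0.3, -0.7]
gripper_width: 0.0549
grasp_force: 63.1
```

Emit:
shift_gripper(offsets=[0, 0, 0, 0, 0, 0, 0.085, 0, 0, 0, 0, 0, 0, 0.085, 0, 0, 0, 0, 0, 0, 0.085, 0, 0, 0, 0, 0, 0, 0.085, 0, 0, 0, 0, 0, 0, 0.085])

```text
time_s: 6.0
eef_pos: [0.5322, -0.158, 0.0143]
orientation: [-3.135, -0.201, -0.0]
wrist_force: [-0.4, -0.1, -0.3]
gripper_width: 0.0851
grasp_force: 0.0
```

Run:
```python
from h import *
from rig import arm
im=arm.capture("wrist"); cv2.imwrite("pics/w4.png",im[:,:,::-1])
```

```text
(no output)
```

View pics/w4.png

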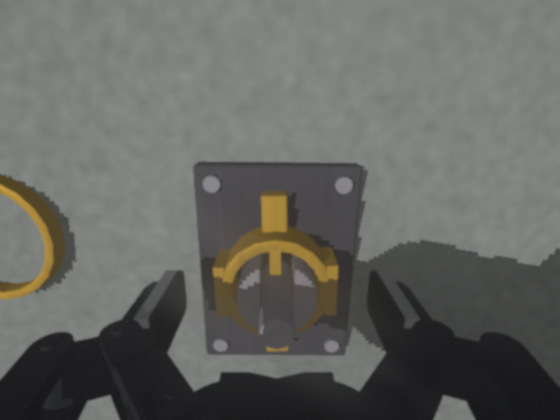

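The collar now appears lower, with its ear on the plate at (274,210). I'll retreat and verify.

Scaled: -0.2 m is -20, -0.16 m is -16.

Emit:
shift_gripper(offsets=[0, 0, 0, 0, 0, -4, 0.085, 0, 0, 0, 0, 0, -10, 0.085, 0, 0, 0, 0, 0, -16, 0.085, 0, 0, 0, 0, 0, -20, 0.085, 0, 0, 0, 0, 0, -20, 0.085, 0, 0, 0, 0, 0, -20, 0.085])

```text
time_s: 6.8
eef_pos: [0.532, -0.1579, 0.2135]
orientation: [-3.135, -0.201, 0.001]
wrist_force: [0.1, -0.7, -0.4]
gripper_width: 0.0852
grasp_force: 0.0
```

Run:
```python
from h import *
from rig import arm
np.set_printoptions(precision=4,suppress=True)
m=arm.camera_model("wrist");im=arm.capture("wrist"); cv2.imwrite("pics/w5.png",im[:,:,::-1])
s=arm.capture("scene"); cv2.imwrite("pics/s5.png",s[:,:,::-1]); ms=arm.camera_model("scene")
b=blob(brass(im),(277,184),48); p=b[:,0]; print(cv2.boundingRect(b))
up=p[p[:,1]<p[:,1].min()+6].mean(0); lo=p[p[:,1]>p[:,1].max()-6].mean(0)
q=blob(brass(s),(239,170),34)[:,0]; c=far(q[:,None]); print(up,lo,c)
for a in(up,lo): print([tri(m,a,ms,k) for k in c])
P,Q=onz(m,up,.02),onz(m,lo,.02);e=P-Q; print((P+Q)/2,np.degrees(np.arctan2(e[1],e[0])),np.linalg.norm(e))
v=np.hstack([im[90:270,180:380],s[100:220,170:303].repeat(2,0).repeat(2,1)[:180]]); cv2.imwrite("pics/v5.png",cv2.resize(v[:,:,::-1],None,fx=1.6,fy=1.6))
```

```text
(250, 144, 54, 78)
[275.5556 145.6667] [276.6667 219.0556] (array([223., 183.]), array([256., 161.]))
[(array([ 0.5728, -0.152 ,  0.0115]), np.float64(0.0023857030334074616)), (array([ 0.5412, -0.1383,  0.0574]), np.float64(0.07568550998031888))]
[(array([ 0.5347, -0.1595,  0.0198]), np.float64(0.08049022247463741)), (array([ 0.4885, -0.1632,  0.0152]), np.float64(0.0035925458671315002))]
[ 0.5324 -0.1574  0.02  ] 8.14072364243967 0.08128781126447979
```

View pics/v5.png

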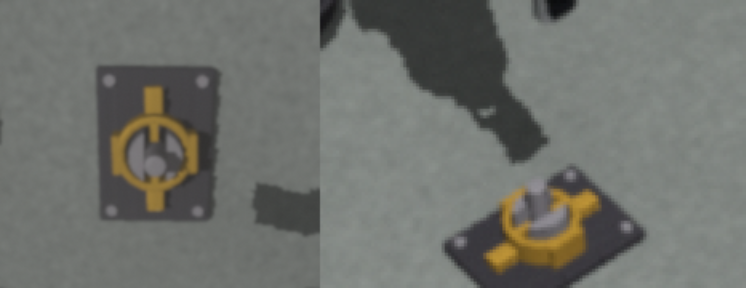

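The pictures show the collar home. Its ears lie flat along the plate, triangulated at z ≈ 11–15 mm against ≈ 31–34 mm before, with yaw 8° against the plate's 7°. I'm handing the job in.

```bash
python3 -c "
from rig import arm
print(arm.sign_off())"
```

```text
the job is handed in; nothing more can be done
None
```

The hung-up collar was turned about 64° into its keyway and now sits home on the base plate, released. I never went near the other winder, and the job was handed in after about 7 s of robot time; the sign-off did not report a verdict.

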